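Roll the veneer slats down onto the panel

TASK

Take the hand roller off its rest and roll it along the row of veneer slats, end to end in one pass without lifting it off part-way, pressing with a steady moderate force (about 12 N, never more than 22 N) so that all six slats bed fully down into the adhesive. Touch the panel with the roller only, keep the roller square to the row, leave the other things on the table alone, then put the roller back upright on its rest and let go.

Things in the scene. Friction and masses are not known exactly. Their poses are not given: they have to be found in the camera images.
- base: Veneer panel's fixed steel base, 130 x 270 x 18 mm; origin: centre of its underside, y along the row of slats, x across. A board with white lands stands on it on screw feet, raised by 0 to 12 mm and sloping up towards +y by 0 to 45 mrad (pivot at y = -120 mm): NOT given, feel or see both. Side strips beside the slats (x beyond 28 mm) lie 4 mm lower than the lands.
- row (a point): Point of the base at mid-row, 46 mm above its underside: the lowest possible level of the white lands at both ends (y = -120 to -74 and 74 to 120 mm); the hidden raise and slope x (y + 120 mm) add to it. Between the lands six brown slats, 52 (x) by 23 mm (y), centres at y = -60, -36, -12, 12, 36, 60 mm, x = 0; each starts 3 mm above land level; fully bedded it is level.
- roller: The black rubber wheel of the hand roller: diameter 40 mm, 44 mm wide, free to spin. It sits in a sprung fork: it yields up to 8 mm towards the handle, 9 N per mm. Origin: its centre, on the axle; x along the axle; y and z turn with the wheel.
- handle (a point): Centre of the hand roller's upright wooden handle, 32 (x) by 24 (y) by 53 mm high. z up, x parallel to the axle, y the way it rolls; axle 60 mm below this point. Below the handle a steel cross-bar, 96 (x) by 36 (y) by 8 mm, underside 36 mm below this point, carries a fork 59 mm wide over its cheeks. About 0.4 kg. Best gripped across y (fingers before and behind); across x also works.
- stand_top (a point): The roller's fixed aluminium rest: foot 130 x 90 x 6 mm, two upright rails 14 mm thick, 56 mm long (y), inner faces 72 mm apart in x. This point: midway between the rail tops, 56 mm above the table. The roller's cross-bar lies flat on both rails, wheel hanging between (6 mm play each side); its handle centre is then 36 mm above this point, its x along the rest's x, either way round.
- slat0 (a joint): How far slat 0 (centre at y = -60 mm of the base) is pressed into the adhesive, in m: 0 standing proud, 0.003 fully down. It gives way only above about 7 N on that slat and stays where it is pressed.
- slat1 (a joint): How far slat 1 (centre at y = -36 mm of the base) is pressed into the adhesive, in m: 0 standing proud, 0.003 fully down. It gives way only above about 7 N on that slat and stays where it is pressed.
- slat2 (a joint): How far slat 2 (centre at y = -12 mm of the base) is pressed into the adhesive, in m: 0 standing proud, 0.003 fully down. It gives way only above about 7 N on that slat and stays where it is pressed.
- slat3 (a joint): How far slat 3 (centre at y = 12 mm of the base) is pressed into the adhesive, in m: 0 standing proud, 0.003 fully down. It gives way only above about 7 N on that slat and stays where it is pressed.
- slat4 (a joint): How far slat 4 (centre at y = 36 mm of the base) is pressed into the adhesive, in m: 0 standing proud, 0.003 fully down. It gives way only above about 7 N on that slat and stays where it is pressed.
- slat5 (a joint): How far slat 5 (centre at y = 60 mm of the base) is pressed into the adhesive, in m: 0 standing proud, 0.003 fully down. It gives way only above about 7 N on that slat and stays where it is pressed.
- cup_mid (a point): White pencil cup, 70 mm across, 85 mm high (pencils to 170 mm): its point half-way up the cup. A bystander.
- ink_jar: Amber ink jar with a black cap, 54 mm across, 65 mm high. Origin: centre of its underside. A bystander.
- sanding_block: Cork sanding block, 65 x 45 x 34 mm. Origin: centre of its underside. A bystander.
Things that resemble listed ones, but are neither listed nor needed, are in the scene too. Leave any yellow look-alike of the part that bears roller alone.

How it is judged:
On the way, in this order (a step that is already met when the one before it is completed fails the run):
1. the roller wheel presses on the row and the first slat is bedded down (contact force between roller and base above 1 N and value of joint any of slat0, slat1, slat2, slat3, slat4, slat5 above 0.0022 m and (not (value of joint slat0 above 0.0022 m) or not (value of joint slat1 above 0.0022 m) or not (value of joint slat2 above 0.0022 m) or not (value of joint slat3 above 0.0022 m) or not (value of joint slat4 above 0.0022 m) or not (value of joint slat5 above 0.0022 m))), for 0.02 s.
2. all six slats are bedded down, the wheel still on the panel (value of joint each of slat0, slat1, slat2, slat3, slat4, slat5 above 0.0022 m and z of roller in the frame of base below 0.1 m), for 0.02 s.
At the end, for the whole second after the job is handed in: All six slats pressed in by over 2.2 of 3 mm; the hand roller rests on both rails of its rest, upright within 0.1 rad: handle centre within 15 mm sideways of the rest's middle and 30 to 42 mm above the rail tops, axle along the rest's x within 0.25 rad; still and released (value of joint each of slat0, slat1, slat2, slat3, slat4, slat5 above 0.0022 m and horizontal distance between handle and stand_top below 0.015 m and z of handle in the frame of stand_top between 0.03 and 0.042 m and angle between the x axis of handle and the x axis of stand_top, either way round below 0.25 rad and angle between handle's own z axis and vertical below 0.1 rad and linear speed of roller below 0.02 m/s); the robot touches nothing.
It fails at once if the roller pressed on the panel with more than 22 N (contact force between roller and base above 22 N).
It fails at once if the roller lifted clear (axle more than 100 mm above the base's underside) with only some of the slats bedded (value of joint any of slat0, slat1, slat2, slat3, slat4, slat5 above 0.0022 m and (not (value of joint slat0 above 0.0022 m) or not (value of joint slat1 above 0.0022 m) or not (value of joint slat2 above 0.0022 m) or not (value of joint slat3 above 0.0022 m) or not (value of joint slat4 above 0.0022 m) or not (value of joint slat5 above 0.0022 m)) and z of roller in the frame of base above 0.1 m).
It fails at once if the wheel pressed on the panel more than 0.35 rad out of square to the row (contact force between roller and base above 2 N and angle between the x axis of roller and the x axis of base, either way round above 0.35 rad).
It fails at once if the fingers or the arm pressed on the panel (contact force between any of the fingers, the arm and base above 2 N).
It fails at once if a bystander was moved more than 30 mm or tipped (distance of any of cup_mid, ink_jar, sanding_block from where it was at the start of the episode above 0.03 m or angle between any of cup_mid, ink_jar, sanding_block's own z axis and vertical above 0.4 rad).
It also fails if it takes over 69 s, if anything falls off the work surface, if the arm or the gripper's body presses on something with over 40 N, if the wrist force passes 120 N, or if a joint passes its speed limit or range.

ROBOT

A 7-joint arm with a two-finger parallel gripper is mounted at the origin on the work surface. World frame = base frame: x ahead of the robot, y to its left, z up, the work surface at z = 0. Lengths are in m, angles in rad, forces in N, time in s.
With the tool pointing down it reaches from about 0.425 to 0.925 m from the base axis. Payload 6.8 kg.
Tool frame: the origin (TCP) lies midway between the tips of the shut fingers; the grasp point (between the pads) lies 19 mm behind it; x points along the fingers, z is the direction in which the jaws open and shut, and the axes are right-handed (so a half turn about x gives the same grasp; the last joint's range is limited). The gripper opens to 85 mm and grips with 20 to 120 N. Pads are 22 mm wide; open, the fingers measure 114 mm over their backs; the gripper's body (76 mm by 85 mm) begins 54 mm behind the grasp point. The pads swing forward as they close: fully open they stand 13 mm farther back than shut.
Start: joints at [-1.42, 0.477, 0.022, 1.555, -0.011, 1.109, -0.083], TCP at [0.173, 0.653, 0.231] pointing down, gripper open.
Joint ranges: [-2.96, 2.96], [-0.34, 2.1], [-1.41, 1.46], [0.24, 2.44], [-1.37, 4.51], [0.17, 1.92], [-2.96, 2.96]. Speed limits (rad/s): [2.39, 2.39, 3.14, 3.14, 3.14, 3.14, 3.14].

INTERFACE

Orientations are given as a unit quaternion [w, x, y, z].
In Python, from station import bot gives the robot as it stands. The module is installed in compiled form; this text tells all that it offers.
- The arm moves only by the shell command python3 -m jog 'ROWS' [FORCE]. ROWS is text: rows parted by semicolons, each of 7 numbers parted by spaces: the shift along the tool's x, y, z in mm, then the turn, a rotation vector about the tool's x, y, z in units of 6 degrees (1.0 is 6 degrees), then the finger opening in mm, from 0 to 85.4. A call has 1 to 5 rows; each row shifts and turns the commanded pose from where the row before left it, along the tool's axes as they then stand; what a row does not reach is not made up. A row lasts 1/10 s, in which the tool goes at most 50 mm and 8.59 degrees, less where a joint would pass 70% of its speed; a pose out of reach is approached as far as the arm can. A call with a gripper value outside its range is refused whole. The fingers move at their own pace and stop on an object; FORCE is the grip in N (left out, the last holds). Time passes only in rows, so rows that do not move let the fingers close. It gives the time, the measured TCP pose, the force and the opening at its end, in the units of the state.
- bot.get_obs(): the state, without advancing time (a new reading comes with each control period).
- bot.read_camera(name): name is "scene" or "top"; returns (picture, depth): 480x640x3 uint8, red, green, blue; 480x640 float32, m along the optical axis (not along the pixel's ray), 0 where there is no reading.
- bot.calibration(name): a dict with "fx", "fy", "cx", "cy" (pixels), "T" (4x4, takes a point from camera to world coordinates). Camera axes: x right, y up, looking along -z (the intrinsics and any distortion apply to the point x, -y, -z); pixel columns grow to the right and rows downward; lengths in m; the calibration is good to about 2 mm. A picture is of the moment at which its call begins. calibration takes no time and is no camera call.
- bot.hand_in(): hands the job in, once; it reports no verdict.
The state is a dict: "t": time; "q": joint angles; "joint_vel": joint speeds; "joint_torque": joint torques, N m; "eef_pos": TCP position; "tool_rot": TCP orientation; "contact_force": force on the tool from outside, world axes, zero at the start; "torque": the same for the moment, N m; "gripper_width": opening from 0.0 (shut) to 1.0 (fully open).
Only numpy, scipy, OpenCV 4.12 (cv2) and the standard library are available. Lean on these libraries where they do the work, as an engineer would, in place of code of your own. Each camera call takes 0.05 s, during which the arm holds its last target.

## Working session

There is one attempt and no reset: what is moved stays moved. The work goes in short steps, Python scripts to look and compute and a shell command to move; the robot and the scene stay as the last step left them, time stands still between calls to the robot, and variables do not carry over. Pictures are saved under pics/ and viewed, and the job is handed in when it is done.

```bash
ls; mkdir -p pics
python3 - <<'E'
from station import bot
import numpy as np, cv2
o=bot.get_obs(); print({k:np.round(v,3) for k,v in o.items()})
for n in("scene","top"):
    im,d=bot.read_camera(n); cv2.imwrite(f"pics/{n}0.png",im[:,:,::-1]); np.save(f"pics/{n}0d.npy",d)
    c=bot.calibration(n); print(n,c["fx"],c["fy"],c["cx"],c["cy"],np.round(c["T"],4).tolist(), c.keys())
E
```

```text
pics
{'t': np.float64(0.0), 'q': array([-1.42 ,  0.478,  0.022,  1.556, -0.012,  1.109, -0.083]), 'joint_vel': array([ 0.001,  0.   ,  0.001,  0.002, -0.001, -0.   ,  0.001]), 'joint_torque': array([ 0.0000e+00, -5.9644e+01,  1.6080e+00, -2.8121e+01,  1.2000e-02,
        9.0000e-03,  0.0000e+00]), 'eef_pos': array([0.173, 0.652, 0.23 ]), 'tool_rot': array([ 0.56 , -0.432,  0.561,  0.431]), 'contact_force': array([ 0.664, -0.591,  0.602]), 'torque': array([ 0.015,  0.018, -0.077]), 'gripper_width': np.float64(1.001)}
scene 509.3267039186473 509.3267039186473 309.8882739046951 237.03141307982784 [[0.3396, -0.6677, 0.6625, 1.2686], [0.9404, 0.2563, -0.2237, -0.244], [-0.0205, 0.6989, 0.7149, 0.8379], [0.0, 0.0, 0.0, 1.0]] dict_keys(['fx', 'fy', 'cx', 'cy', 'T'])
top 526.3777287193997 526.3777287193997 317.58984311347183 238.43726917054144 [[0.0195, 0.9967, -0.0783, 0.5224], [-0.9998, 0.02, 0.0058, -0.0065], [0.0074, 0.0781, 0.9969, 0.9764], [0.0, 0.0, 0.0, 1.0]] dict_keys(['fx', 'fy', 'cx', 'cy', 'T'])
```

View pics/scene0.png

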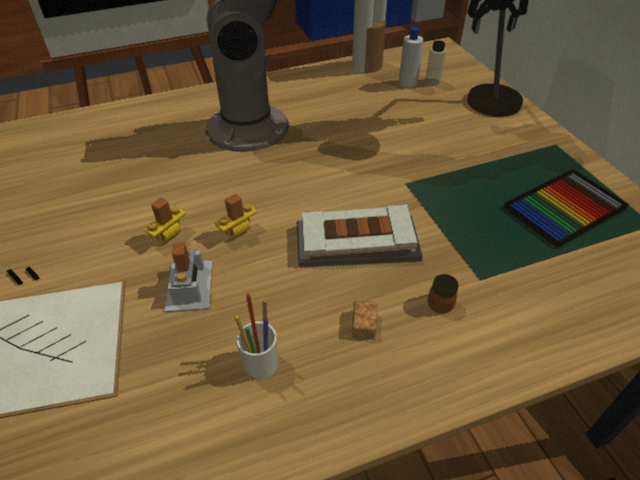

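View pics/top0.png

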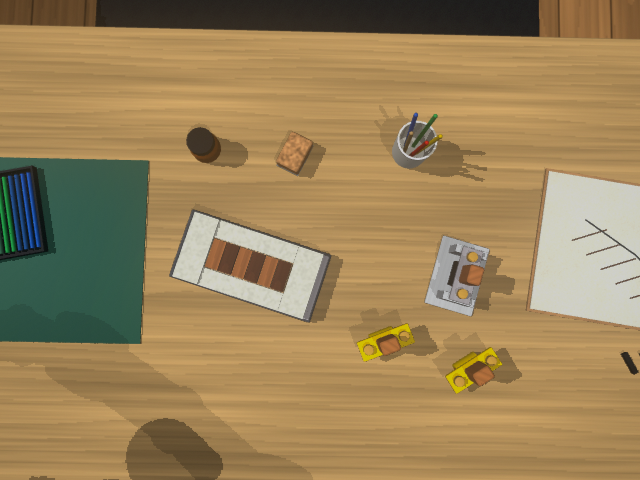

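```bash
cat > h.py <<'E'
from station import bot
import numpy as np, cv2
def snap(n,tag):
    im,d=bot.read_camera(n); cv2.imwrite(f"pics/{n}{tag}.png",im[:,:,::-1]); np.save(f"pics/{n}{tag}d.npy",d); return im,d
def cloud(n,d):
    c=bot.calibration(n); v,u=np.mgrid[:480,:640]
    P=np.stack([(u-c["cx"])/c["fx"]*d,-(v-c["cy"])/c["fy"]*d,-d],-1)
    return P@c["T"][:3,:3].T+c["T"][:3,3]
def crop(n,tag,u0,v0,w,h,out,s=4):
    im=cv2.imread(f"pics/{n}{tag}.png")[v0:v0+h,u0:u0+w]
    cv2.imwrite(f"pics/{out}.png",cv2.resize(im,None,fx=s,fy=s,interpolation=cv2.INTER_CUBIC))
E
python3 - <<'E'
from h import *
crop("top","0",400,220,130,110,"c1",6)
crop("top","0",160,200,180,130,"c2",4)
crop("scene","0",140,180,140,140,"c3",4)
E
```

```text
(no output)
```

View pics/c1.png

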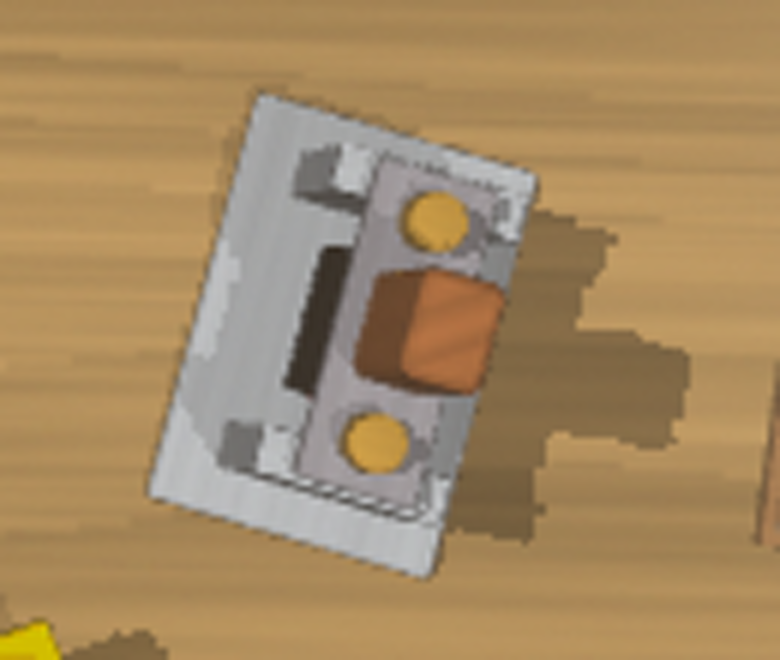

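View pics/c2.png

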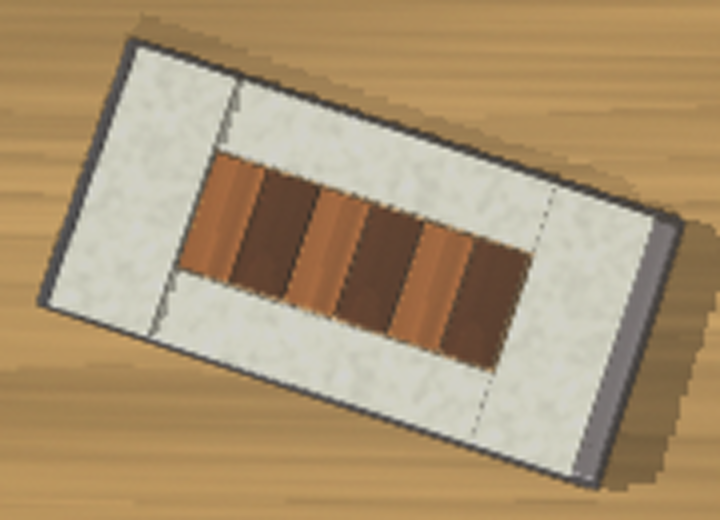

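View pics/c3.png

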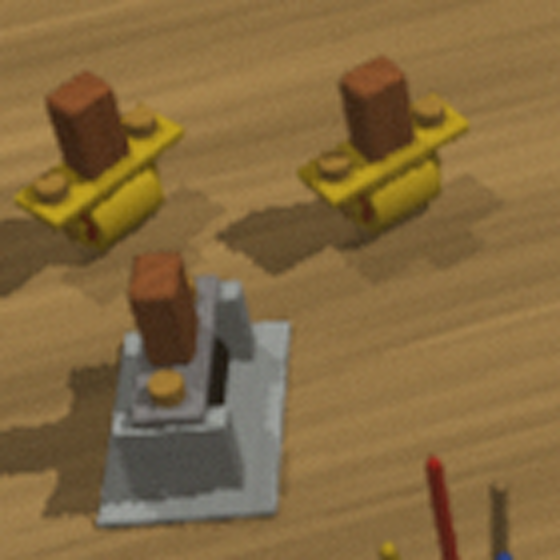

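Run:
```python
from h import *
d=np.load("pics/top0d.npy"); P=cloud("top",d); im=cv2.imread("pics/top0.png")
def fit(mask,name):
    X=P[mask]; A=np.c_[X[:,:2]-X[:,:2].mean(0),np.ones(len(X))]
    c,*_=np.linalg.lstsq(A,X[:,2],rcond=None); r=X[:,2]-A@c; print(name,len(X),X.mean(0).round(4),c.round(4),r.std().round(5))
print("table",P[200:220,150:165].reshape(-1,3).mean(0), P[330:350,250:270].reshape(-1,3).mean(0))
def rect(mask,name):
    X=(P[mask][:,:2]*1000).astype(np.float32); print(name,len(X),cv2.minAreaRect(X),np.percentile(P[mask][:,2],[5,50,95]).round(4))
V,U=np.mgrid[:480,:640]
reg=(U>165)&(U<335)&(V>200)&(V<328)
Z=P[...,2]
for lo,hi in((.03,.09),(.012,.025),(.01,.09)):
    rect(reg&(Z>lo)&(Z<hi),f"panel {lo}-{hi}")
hsv=cv2.cvtColor(im,cv2.COLOR_BGR2HSV)
brown=reg&(hsv[...,1]>90)&(Z>.03); rect(brown,"slats")
white=reg&(hsv[...,1]<60)&(Z>.035)
# project along row
c,s,a=cv2.minAreaRect((P[reg&(Z>.035)][:,:2]*1000).astype(np.float32))
import math
a1=math.radians(a if s[0]>s[1] else a+90); ax=np.array([math.cos(a1),math.sin(a1)]); nx=np.array([-ax[1],ax[0]])
R=P[...,:2]-np.array(c)/1000; yy=R@ax; xx=R@nx; print("axis",ax)
for lo in np.arange(-.12,.121,.02):
    m=(reg&(Z>.03)&(abs(yy-lo)<.01)&(abs(xx)<.022)); m2=(reg&(Z>.03)&(abs(yy-lo)<.01)&(abs(xx)>.033)&(abs(xx)<.055))
    print(round(lo,3),np.median(Z[m]).round(4),np.median(Z[m2]).round(4), P[m][:,:2].mean(0).round(3))
# stand & roller
reg=(U>420)&(U<495)&(V>228)&(V<322)
for lo,hi in((.002,.012),(.052,.0605),(.0605,.072),(.1,.14)):
    rect(reg&(Z>lo)&(Z<hi),f"stand {lo}-{hi}")
```

```text
table [0.64671279 0.28722484 0.00311937] [0.41147461 0.09027521 0.00205327]
panel 0.03-0.09 9337 ((546.3154296875, 109.51445007324219), (240.28488159179688, 120.20734405517578), 72.89202880859375) [0.0437 0.0499 0.057 ]
panel 0.012-0.025 1102 ((546.5907592773438, 110.24871826171875), (270.0491027832031, 130.10232543945312), 72.7918472290039) [0.0144 0.0179 0.0241]
panel 0.01-0.09 10530 ((546.6182861328125, 110.33749389648438), (270.2349853515625, 130.10232543945312), 72.7918472290039) [0.0177 0.0489 0.0569]
slats 2576 ((539.7522583007812, 88.7052001953125), (192.24514770507812, 54.24918746948242), 72.78128814697266) [0.0464 0.0541 0.0583]
axis [0.2941733 0.9557521]
-0.12 0.0482 0.0467 [ 0.516 -0.003]
-0.1 0.0473 0.0473 [0.517 0.014]
-0.08 0.0478 0.0474 [0.523 0.033]
-0.06 0.052 0.0448 [0.529 0.052]
-0.04 0.0527 0.0455 [0.534 0.071]
-0.02 0.0535 0.0463 [0.541 0.09 ]
0.0 0.0542 0.0472 [0.546 0.11 ]
0.02 0.0549 0.0481 [0.552 0.129]
0.04 0.0557 0.0487 [0.558 0.148]
0.06 0.0567 0.0497 [0.564 0.167]
0.08 0.0545 0.0541 [0.57  0.186]
0.1 0.0553 0.0551 [0.575 0.205]
0.12 0.0558 0.0557 [0.58  0.219]
stand 0.002-0.012 2027 ((536.7415771484375, -272.67626953125), (171.31163024902344, 136.50399780273438), 0.36365869641304016) [0.0023 0.0053 0.0084]
stand 0.052-0.0605 264 ((535.7691040039062, -269.8272399902344), (56.59236526489258, 99.94709777832031), 74.85157012939453) [0.0531 0.0563 0.06  ]
stand 0.0605-0.072 679 ((535.6869506835938, -270.01068115234375), (36.807804107666016, 95.95430755615234), 74.5251235961914) [0.0614 0.0637 0.0701]
stand 0.1-0.14 320 ((535.4322509765625, -270.1105041503906), (25.287260055541992, 31.943885803222656), 76.0574951171875) [0.105  0.1162 0.1188]
```

```bash
cat >> h.py <<'E'
from scipy.spatial.transform import Rotation as Rn
def rot(q): return Rn.from_quat([q[1],q[2],q[3],q[0]])
def pose():
    o=bot.get_obs(); return np.array(o["eef_pos"]),rot(o["tool_rot"]),o
def target_rot(jawdeg):
    a=np.radians(jawdeg); x=np.array([0,0,-1.]); z=np.array([np.cos(a),np.sin(a),0]); y=np.cross(z,x)
    return Rn.from_matrix(np.c_[x,y,z])
def delta(p,R,tp,tR):
    return R.inv().apply(np.array(tp)-p)*1000, (R.inv()*tR).as_rotvec(degrees=True)/6
def st():
    p,R,o=pose(); M=R.as_matrix()
    print("t%.2f"%o["t"],"p",(p*1000).round(1),"F",np.round(o["contact_force"],1),"T",np.round(o["torque"],2),"w%.3f"%o["gripper_width"],"jaw%.2f"%np.degrees(np.arctan2(M[1,2],M[0,2])),"tilt",M[2,:].round(4),"q",np.round(o["q"],2))
E
python3 - <<'E'
from h import *
st()
p,R,o=pose(); print(R.as_matrix().round(3))
for j in(74.5,-105.5):
    print(j,delta(p,R,[.5355,-.27,.2],target_rot(j)))
E
```

```text
t0.10 p [172.6 652.  230.4] F [-0.3 -0.7  0.7] T [0.   0.02 0.03] w1.000 jaw75.17 tilt [-1.0e+00 -1.0e-04 -1.7e-03] q [-1.42  0.48  0.02  1.56 -0.01  1.11 -0.08]
[[-0.    -0.967  0.256]
 [-0.002  0.256  0.967]
 [-1.    -0.    -0.002]]
74.5 (array([  31.77810219, -586.75850085, -798.36988639]), array([ 0.11189765, -0.01581107,  0.00090863]))
-105.5 (array([  31.77810219, -586.75850085, -798.36988639]), array([-2.98880921e+01, -1.42197108e-03, -2.47436136e-02]))
```

```bash
python3 -m jog '0 -30 -18 0 0 0 85;0 -38 -23 0 0 0 85;0 -38 -23 0 0 0 85;0 -38 -23 0 0 0 85;0 -38 -23 0 0 0 85' 80; python3 -m jog '0 -38 -23 0 0 0 85;0 -38 -23 0 0 0 85;0 -38 -23 0 0 0 85;0 -30 -36 0 0 0 85;0 -30 -36 0 0 0 85'; python3 -m jog '0 -30 -36 0 0 0 85;0 -30 -36 0 0 0 85;0 -30 -36 0 0 0 85;0 -30 -36 0 0 0 85;0 -30 -36 0 0 0 85';  python3 -c "
from h import *
st(); p,R,o=pose(); print(delta(p,R,[.5355,-.27,.2],target_rot(74.5)))"
```

```text
t: 0.6
eef_pos: [0.3214, 0.4979, 0.231]
tool_rot: [0.56, -0.431, 0.561, 0.431]
contact_force: [1.2, 0.6, 0.7]
gripper_width: 0.996
t: 1.1
eef_pos: [0.4533, 0.317, 0.2309]
tool_rot: [0.56, -0.431, 0.561, 0.431]
contact_force: [0.5, 0.8, 0.6]
gripper_width: 0.993
t: 1.6
eef_pos: [0.5518, 0.1046, 0.2311]
tool_rot: [0.56, -0.431, 0.56, 0.431]
contact_force: [-0.1, 0.8, -0.4]
gripper_width: 0.997
t1.60 p [551.8 104.6 231.1] F [-0.1  0.8 -0.4] T [ 0.03 -0.05  0.01] w0.997 jaw75.18 tilt [-1.e+00  3.e-04 -0.e+00] q [-0.52  0.29  0.28  1.85 -0.09  1.01  1.1 ]
(array([  31.13498766,  -80.02547642, -366.27590247]), array([ 0.11336339, -0.00049509, -0.00323859]))
```

```bash
python3 -m jog '0 -10 -45 0 0 0 85;0 -10 -46 0 0 0 85;0 -10 -46 0 0 0 85;0 -10 -46 0 0 0 85;0 -10 -46 0.11 0 0 85' >/dev/null; python3 -m jog '0 -10 -46 0 0 0 85;0 -10 -46 0 0 0 85;0 -8 -38 0 0 0 85;0 0 0 0 0 0 85;0 0 0 0 0 0 85';  python3 -c "
from h import *
st(); p,R,o=pose(); print(delta(p,R,[.5355,-.27,.2],target_rot(74.5)))
snap('scene','1'); snap('top','1')"
```

```text
t: 2.6
eef_pos: [0.533, -0.2613, 0.2308]
tool_rot: [0.563, -0.427, 0.564, 0.428]
contact_force: [0.1, 0.7, -0.4]
gripper_width: 0.995
t2.60 p [ 533.  -261.3  230.8] F [ 0.1  0.7 -0.4] T [ 0.03 -0.02  0.02] w0.995 jaw74.38 tilt [-1.e+00  9.e-04  0.e+00] q [ 0.02  0.36  0.43  1.78 -0.17  1.04  1.81]
(array([30.81501125, -4.81944647, -7.70766505]), array([-0.02048171,  0.00019634, -0.00882998]))
```

Run:
```python
from h import *
d=np.load("pics/scene0d.npy"); P=cloud("scene",d); Z=P[...,2]
near=np.hypot(P[...,0]-.5355,P[...,1]+.27)<.03
m=near&(Z>.112); print(len(P[m]),cv2.minAreaRect((P[m][:,:2]*1000).astype(np.float32)),np.median(Z[m]))
near=np.hypot(P[...,0]-.5355,P[...,1]+.27)<.07
m=near&(Z>.053)&(Z<.07); print(len(P[m]),cv2.minAreaRect((P[m][:,:2]*1000).astype(np.float32)),np.median(Z[m]))
m=(np.hypot(P[...,0]-.5465,P[...,1]-.11)<.16)&(Z>.04)&(Z<.08); print(len(P[m]),cv2.minAreaRect((P[m][:,:2]*1000).astype(np.float32)),np.median(Z[m]))
ax=np.array([.295,.9555]);nx=np.array([-ax[1],ax[0]]); R=P[...,:2]-[.5465,.11]; yy=R@ax; xx=R@nx
for lo in np.arange(-.12,.121,.02):
    m=((Z>.03)&(abs(yy-lo)<.01)&(abs(xx)<.022)); print(round(lo,3),np.median(Z[m]).round(4),end="; ")
for c in((.6,-.1),(.45,-.1),(.6,.3)): 
    m=np.hypot(P[...,0]-c[0],P[...,1]-c[1])<.02; print(c,Z[m].mean())
```

```text
147 ((537.6592407226562, -269.9446716308594), (23.270503997802734, 34.36806106567383), 74.57764434814453) 0.11598791232391481
503 ((537.4989013671875, -270.197998046875), (56.29313278198242, 104.02596282958984), 74.4802474975586) 0.06231410864848763
4452 ((546.7200927734375, 109.59503173828125), (240.00030517578125, 127.32655334472656), 72.94994354248047) 0.04929066181857661
-0.12 0.0467; -0.1 0.047; -0.08 0.048; -0.06 0.0515; -0.04 0.052; -0.02 0.0532; 0.0 0.0534; 0.02 0.0546; 0.04 0.0554; 0.06 0.0558; 0.08 0.0539; 0.1 0.0547; 0.12 0.0553; (0.6, -0.1) -0.0006985942484294768
(0.45, -0.1) -0.0007448094798314085
(0.6, 0.3) -0.000528782221321765
```

View pics/top1.png

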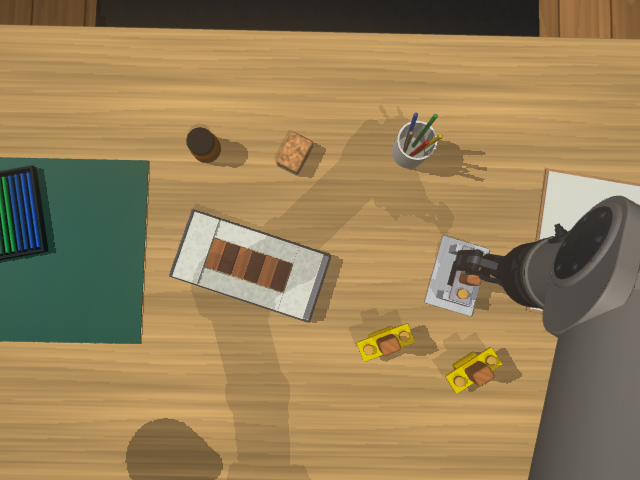

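```bash
python3 -m jog '31 -6 -7.5 0 0 0 85;30 0 0 0 0 0 85;0 0 0 0 0 0 85'; python3 -c "
from h import *
st(); p,R,o=pose(); print(delta(p,R,[.5365,-.27,.075],target_rot(74.5)))"
```

```text
t: 3.0
eef_pos: [0.5355, -0.266, 0.1665]
tool_rot: [0.561, -0.426, 0.563, 0.431]
contact_force: [-0.5, -0.5, -0.5]
gripper_width: 0.992
t3.00 p [ 535.5 -266.   166.5] F [-0.5 -0.5 -0.5] T [ 0.02 -0.01 -0.01] w0.992 jaw74.68 tilt [-1.      0.0076  0.0014] q [ 0.05  0.45  0.41  1.82 -0.22  0.92  1.86]
(array([91.51096878, -2.73453156, -3.68926592]), array([ 0.03011678,  0.01310944, -0.07261275]))
```

```bash
python3 -m jog '30 0 0 0 0 0 85;30 0 0 0 0 0 85;25 0 0 0 0 0 85;0 0 0 0 0 0 85;0 0 0 0 0 0 85'; python3 -c "
from h import *
st(); p,R,o=pose(); print(delta(p,R,[.5365,-.27,.075],target_rot(74.5)))"
```

```text
t: 3.5
eef_pos: [0.5382, -0.2687, 0.0866]
tool_rot: [0.563, -0.429, 0.562, 0.428]
contact_force: [0.2, -0.7, -0.5]
gripper_width: 0.999
t3.50 p [ 538.2 -268.7   86.6] F [ 0.2 -0.7 -0.5] T [ 0.01 -0.03  0.02] w0.999 jaw74.59 tilt [-1.e+00 -7.e-04  3.e-04] q [ 0.09  0.55  0.37  1.87 -0.27  0.76  1.9 ]
(array([11.55372767,  1.35726125, -1.6746028 ]), array([0.01456289, 0.0027623 , 0.00658262]))
```

```bash
python3 -m jog '11.5 1 -1.5 0 0 0 85;0 0 0 0 0 0 85;0 0 0 0 0 0 15;0 0 0 0 0 0 15;0 0 0 0 0 0 15' 80; python3 -c "
from h import *
st()";python3 -m jog '0 0 0 0 0 0 15;0 0 0 0 0 0 15;0 0 0 0 0 0 15' ; python3 -c "
from h import *
st(); snap('scene','2')
crop('scene','2',120,200,160,130,'c4',5)"
```

```text
t: 4.0
eef_pos: [0.5362, -0.2707, 0.0742]
tool_rot: [0.563, -0.428, 0.563, 0.428]
contact_force: [0.1, 0.3, -0.2]
gripper_width: 0.511
t4.00 p [ 536.2 -270.7   74.2] F [ 0.1  0.3 -0.2] T [-0.01 -0.02 -0.  ] w0.511 jaw74.51 tilt [-1.e+00 -7.e-04 -0.e+00] q [ 0.1   0.57  0.36  1.88 -0.28  0.74  1.91]
t: 4.3
eef_pos: [0.5363, -0.2704, 0.0741]
tool_rot: [0.563, -0.428, 0.563, 0.428]
contact_force: [-0.9, 1.5, 5.3]
gripper_width: 0.268
t4.30 p [ 536.3 -270.4   74.1] F [-0.9  1.5  5.3] T [ 0.27  0.15 -0.01] w0.268 jaw74.52 tilt [-1.e+00 -4.e-04  3.e-04] q [ 0.1   0.57  0.36  1.88 -0.28  0.74  1.91]
```

View pics/c4.png

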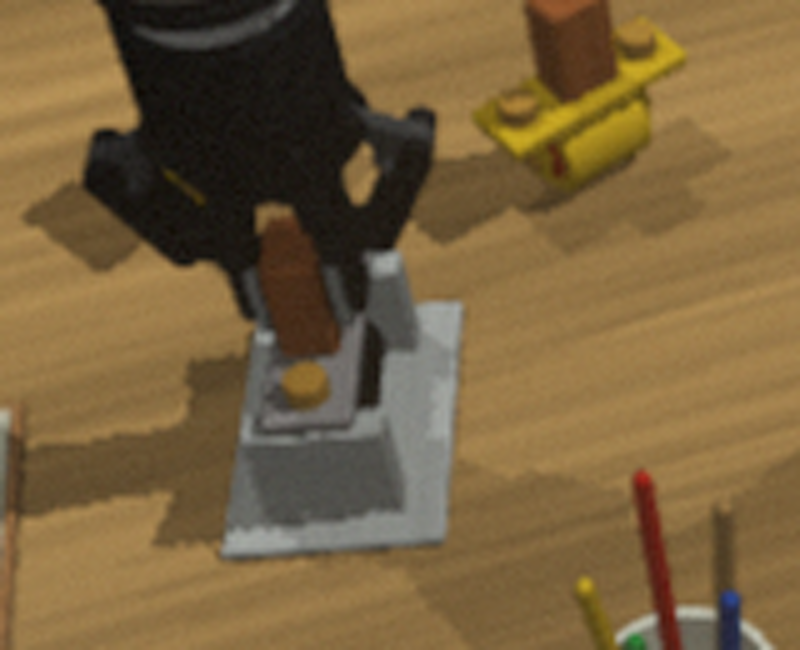

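```bash
python3 -m jog '-5 0 0 0 0 0 15;-20 0 0 0 0 0 15;-25 0 0 0 0 0 15;-25 0 0 0 0 0 15;-5 0 0 0 0 0 15' ;python3 -m jog '0 0 0 0.27 0 0 15;0 0 0 0 0 0 15'; python3 -c "
from h import *
st(); p,R,o=pose(); print(delta(p,R,[.5186,.019,.150],target_rot(72.9)))"
```

```text
t: 4.85
eef_pos: [0.5369, -0.2715, 0.1559]
tool_rot: [0.563, -0.429, 0.562, 0.427]
contact_force: [0.5, 0.4, -5.0]
gripper_width: 0.271
t: 5.05
eef_pos: [0.535, -0.2699, 0.1522]
tool_rot: [0.569, -0.419, 0.57, 0.421]
contact_force: [0.2, 0.3, -5.0]
gripper_width: 0.269
t5.05 p [ 535.  -269.9  152.2] F [ 0.2  0.3 -5. ] T [-0.02  0.04 -0.  ] w0.269 jaw72.82 tilt [-1.0e+00  2.6e-03  2.0e-04] q [ 0.05  0.46  0.41  1.84 -0.23  0.89  1.84]
(array([  2.5178668 , 100.96311005, 271.19579153]), array([-0.01256409,  0.00164537, -0.02470875]))
```

```bash
python3 -m jog '0 10 30 0 0 0 15;0 14 39 0 0 0 15;0 15 39 0 0 0 15;0 15 40 0 0 0 15;0 15 39 0 0 0 15' >/dev/null;python3 -m jog '0 15 39 0 0 0 15;0 12 30 0 0 0 15;0 5 15 0 0 0 15;0 0 0 0 0 0 15;0 0 0 0 0 0 15'; python3 -c "
from h import *
st(); p,R,o=pose(); print(delta(p,R,[.5186,.019,.130],target_rot(72.9)))
snap('scene','3'); snap('top','3')
crop('scene','3',270,150,200,150,'c5',4)"
```

```text
t: 6.05
eef_pos: [0.5184, 0.0179, 0.1527]
tool_rot: [0.568, -0.42, 0.569, 0.42]
contact_force: [0.6, 0.7, -4.4]
gripper_width: 0.272
t6.05 p [518.4  17.9 152.7] F [ 0.6  0.7 -4.4] T [-0.03  0.04  0.03] w0.272 jaw72.92 tilt [-1.      0.0017 -0.0015] q [-0.45  0.33  0.36  2.02 -0.16  0.82  1.27]
(array([22.68123569,  0.05854021,  1.17310001]), array([ 0.00405588, -0.01469451, -0.01655822]))
```

View pics/c5.png

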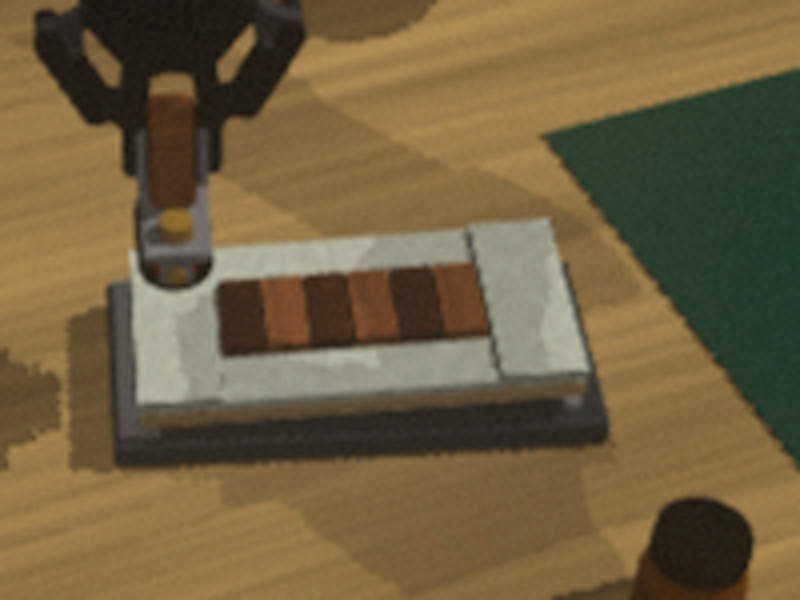

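View pics/top3.png

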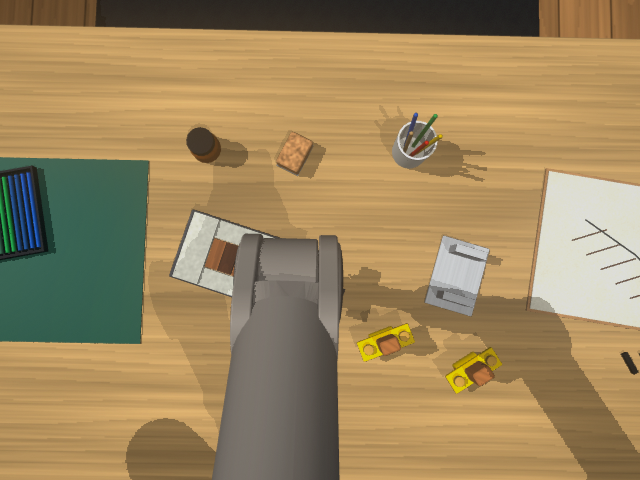

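```bash
python3 -m jog '17 0 0 0 0 0 15;16 0 0 0 0 0 15;3 0 0 0 0 0 15;0 0 0 0 0 0 15;0 0 0 0 0 0 15'; python3 -c "
from h import *
st()"; python3 -m jog '2 0 0 0 0 0 15;0 0 0 0 0 0 15'; python3 -c "
from h import *
st()"
```

```text
t: 6.65
eef_pos: [0.5197, 0.0176, 0.1183]
tool_rot: [0.569, -0.42, 0.569, 0.42]
contact_force: [-0.5, 0.7, -4.7]
gripper_width: 0.268
t6.65 p [519.7  17.6 118.3] F [-0.5  0.7 -4.7] T [-0.03 -0.06  0.02] w0.268 jaw72.83 tilt [-1.e+00 -8.e-04  2.e-04] q [-0.43  0.38  0.34  2.05 -0.19  0.74  1.3 ]
t: 6.85
eef_pos: [0.5195, 0.0181, 0.1161]
tool_rot: [0.569, -0.42, 0.569, 0.42]
contact_force: [0.8, -0.0, -3.3]
gripper_width: 0.27
t6.85 p [519.5  18.1 116.1] F [ 0.8 -0.  -3.3] T [ 0.01  0.01 -0.02] w0.270 jaw72.88 tilt [-1.e+00 -6.e-04  4.e-04] q [-0.43  0.39  0.34  2.05 -0.19  0.74  1.3 ]
```

```bash
python3 -m jog '2 0 0 0 0 0 15;0 0 0 0 0 0 15'; python3 -m jog '2 0 0 0 0 0 15;0 0 0 0 0 0 15'; python3 -m jog '1 0 0 0 0 0 15;0 0 0 0 0 0 15'; python3 -c "
from h import *
st()"
```

```text
t: 7.05
eef_pos: [0.5191, 0.0183, 0.1137]
tool_rot: [0.569, -0.42, 0.569, 0.42]
contact_force: [-0.4, 0.8, -5.4]
gripper_width: 0.271
t: 7.25
eef_pos: [0.519, 0.0182, 0.1116]
tool_rot: [0.569, -0.42, 0.569, 0.42]
contact_force: [-0.4, -0.6, -4.1]
gripper_width: 0.27
t: 7.45
eef_pos: [0.5191, 0.0182, 0.1107]
tool_rot: [0.569, -0.42, 0.569, 0.42]
contact_force: [-0.2, -0.7, -3.7]
gripper_width: 0.273
t7.45 p [519.1  18.2 110.7] F [-0.2 -0.7 -3.7] T [ 0.06 -0.   -0.01] w0.273 jaw72.89 tilt [-1.e+00  2.e-04 -1.e-04] q [-0.43  0.39  0.34  2.05 -0.19  0.73  1.3 ]
```

```bash
for i in 1; do python3 -m jog '0.7 0 0 0 0 0 15;0 0 0 0 0 0 15'|grep -E "eef|force";  python3 -m jog '0.7 0 0 0 0 0 15;0 0 0 0 0 0 15'|grep -E "eef|force"; python3 -m jog '0 0 0 0 0 0 15'|grep -E "eef|force"; done
```

```text
eef_pos: [0.5191, 0.0181, 0.11]
contact_force: [0.2, 0.3, -5.2]
eef_pos: [0.5193, 0.0182, 0.1096]
contact_force: [-0.9, 0.2, -1.8]
eef_pos: [0.5193, 0.0182, 0.1096]
contact_force: [-0.2, 0.2, -1.5]
```

```bash
python3 -m jog '0.8 0 0 0 0 0 15;0 0 0 0 0 0 15;0 0 0 0 0 0 15'|grep -E "eef|force";  python3 -m jog '0.6 0 0 0 0 0 15;0 0 0 0 0 0 15;0 0 0 0 0 0 15'|grep -E "eef|force"; python3 -m jog '0 0 0 0 0 0 15'|grep -E "eef|force"; python3 -c "
from h import *
st()"
```

```text
eef_pos: [0.5194, 0.0182, 0.109]
contact_force: [-2.1, -0.0, 4.7]
eef_pos: [0.5195, 0.0183, 0.1085]
contact_force: [-2.8, 0.0, 6.4]
eef_pos: [0.5195, 0.0182, 0.1085]
contact_force: [-3.0, -0.5, 7.1]
t8.65 p [519.5  18.2 108.5] F [-3.  -0.5  7.1] T [ 0.01  0.72 -0.06] w0.271 jaw72.89 tilt [-1.e+00 -5.e-04  5.e-04] q [-0.43  0.4   0.34  2.05 -0.2   0.72  1.3 ]
```

```bash
cat > f.py <<'E'
import sys
from h import *
p,R,o=pose(); d=p[:2]*1000-[546.6,109.8]
print("t%.2f y %.1f x %.1f z %.1f N %.1f F %s w%.3f jaw%.1f"%(o["t"],d@[.295,.9555],d@[-.9555,.295],p[2]*1000,o["contact_force"][2]+4.6,np.round(o["contact_force"],1),o["gripper_width"],np.degrees(np.arctan2(R.as_matrix()[1,2],R.as_matrix()[0,2]))), "T",np.round(o["torque"],2))
E
python3 -m jog '-0.05 0 1.2 0 0 0 15;-0.05 0 1.2 0 0 0 15;-0.05 0 1.2 0 0 0 15;-0.05 0 1.2 0 0 0 15;-0.05 0 1.2 0 0 0 15'>/dev/null; python3 f.py; python3 -m jog '-0.05 0 1.2 0 0 0 15;-0.05 0 1.2 0 0 0 15;-0.05 0 1.2 0 0 0 15;-0.05 0 1.2 0 0 0 15;-0.05 0 1.2 0 0 0 15'>/dev/null; python3 f.py
```

```text
t9.15 y -89.4 x -1.1 z 108.8 N 12.4 F [-1.7  0.8  7.8] w0.271 jaw72.9 T [-0.02  0.7  -0.01]
t9.65 y -83.4 x -1.1 z 109.0 N 11.9 F [-2.  -0.4  7.3] w0.271 jaw72.9 T [ 0.02  0.68 -0.03]
```

```bash
python3 -m jog '-0.04 0 1 0 0 0 15;-0.04 0 1 0 0 0 15;-0.04 0 1 0 0 0 15'>/dev/null; python3 f.py; python3 -m jog '-0.04 0 1 0 0 0 15;-0.04 0 1 0 0 0 15;-0.04 0 1 0 0 0 15'>/dev/null; python3 f.py
```

```text
t9.95 y -81.5 x -1.1 z 109.0 N 12.2 F [-3.6 -3.5  7.6] w0.270 jaw72.9 T [-1.01  0.87  0.07]
t10.25 y -79.2 x -1.1 z 109.1 N 11.8 F [-3.4 -3.2  7.2] w0.269 jaw72.8 T [-0.94  0.85 -0.06]
```

```bash
python3 -m jog '-0.04 0 1 0 0 0 15;-0.04 0 1 0 0 0 15;-0.04 0 1 0 0 0 15'>/dev/null; python3 f.py; python3 -m jog '-0.04 0 1 0 0 0 15;-0.04 0 1 0 0 0 15;-0.04 0 1 0 0 0 15'>/dev/null; python3 f.py
```

```text
t10.55 y -75.4 x -1.1 z 109.3 N 11.6 F [-3.4 -1.   7. ] w0.272 jaw72.9 T [-0.44  0.8   0.02]
t10.85 y -71.7 x -1.1 z 109.4 N 9.8 F [-1.9 -0.9  5.2] w0.272 jaw72.9 T [-0.14  0.68  0.  ]
```

```bash
python3 -m jog '0.1 0 1 0 0 0 15;0.06 0 1 0 0 0 15;-0.04 0 1 0 0 0 15;-0.04 0 1 0 0 0 15'>/dev/null; python3 f.py; python3 -m jog '-0.04 0 1 0 0 0 15;-0.04 0 1 0 0 0 15;-0.04 0 1 0 0 0 15;-0.04 0 1 0 0 0 15'>/dev/null; python3 f.py;  python3 -m jog '-0.04 0 1 0 0 0 15;-0.04 0 1 0 0 0 15;-0.04 0 1 0 0 0 15;-0.04 0 1 0 0 0 15'>/dev/null; python3 f.py
```

```text
t11.25 y -67.4 x -1.1 z 109.5 N 11.6 F [-2.8 -1.1  7. ] w0.271 jaw72.9 T [-0.01  0.72 -0.02]
t11.65 y -63.4 x -1.1 z 109.6 N 11.4 F [-2.1 -0.9  6.8] w0.270 jaw72.9 T [ 0.01  0.67 -0.05]
t12.05 y -59.4 x -1.1 z 109.8 N 10.3 F [-2.1 -0.8  5.7] w0.269 jaw72.9 T [-0.06  0.72 -0.03]
```

```bash
python3 -m jog '0.1 0 1 0 0 0 15;0.1 0 1 0 0 0 15;-0.04 0 1 0 0 0 15;-0.04 0 1 0 0 0 15'>/dev/null; python3 f.py; python3 -m jog '-0.04 0 1 0 0 0 15;-0.04 0 1 0 0 0 15;-0.04 0 1 0 0 0 15;-0.04 0 1 0 0 0 15'>/dev/null; python3 f.py;  python3 -m jog '-0.04 0 1 0 0 0 15;-0.04 0 1 0 0 0 15;-0.04 0 1 0 0 0 15;-0.04 0 1 0 0 0 15'>/dev/null; python3 f.py
```

```text
t12.45 y -57.0 x -1.1 z 109.6 N 13.1 F [-4.  -3.6  8.5] w0.271 jaw72.8 T [-1.    0.92  0.02]
t12.85 y -52.6 x -1.2 z 109.8 N 13.5 F [-3.1 -1.1  8.9] w0.273 jaw72.8 T [-0.54  0.85  0.01]
t13.25 y -47.5 x -1.2 z 110.1 N 12.6 F [-2.3  0.3  8. ] w0.274 jaw72.9 T [-0.04  0.67 -0.01]
```

Steady at 12–13 N. I'll keep going at the same pace.

```bash
python3 -m jog '-0.04 0 1 0 0 0 15;-0.04 0 1 0 0 0 15;-0.04 0 1 0 0 0 15;-0.04 0 1 0 0 0 15;-0.04 0 1 0 0 0 15'>/dev/null; python3 f.py; python3 -m jog '-0.04 0 1 0 0 0 15;-0.04 0 1 0 0 0 15;-0.04 0 1 0 0 0 15;-0.04 0 1 0 0 0 15;-0.04 0 1 0 0 0 15'>/dev/null; python3 f.py;  python3 -m jog '-0.04 0 1 0 0 0 15;-0.04 0 1 0 0 0 15;-0.04 0 1 0 0 0 15;-0.04 0 1 0 0 0 15;-0.04 0 1 0 0 0 15'>/dev/null; python3 f.py
```

```text
t13.75 y -42.3 x -1.2 z 110.3 N 11.8 F [-2.  -0.6  7.2] w0.270 jaw72.9 T [-0.03  0.73 -0.03]
t14.25 y -37.3 x -1.2 z 110.5 N 11.7 F [-3.1 -0.4  7.1] w0.271 jaw72.9 T [-0.03  0.71 -0.03]
t14.75 y -33.5 x -1.1 z 110.5 N 11.9 F [-3.7 -4.4  7.3] w0.268 jaw72.9 T [-0.99  0.86  0.  ]
```

```bash
python3 -m jog '0.05 0 1 0 0 0 15;0.05 0 1 0 0 0 15;-0.04 0 1 0 0 0 15;-0.04 0 1 0 0 0 15;-0.04 0 1 0 0 0 15'>/dev/null; python3 f.py; python3 -m jog '-0.04 0 1 0 0 0 15;-0.04 0 1 0 0 0 15;-0.04 0 1 0 0 0 15;-0.04 0 1 0 0 0 15;-0.04 0 1 0 0 0 15'>/dev/null; python3 f.py;  python3 -m jog '-0.04 0 1 0 0 0 15;-0.04 0 1 0 0 0 15;-0.04 0 1 0 0 0 15;-0.04 0 1 0 0 0 15;-0.04 0 1 0 0 0 15'>/dev/null; python3 f.py
```

```text
t15.25 y -28.6 x -1.2 z 110.6 N 12.5 F [-2.1 -2.   7.9] w0.269 jaw72.8 T [-0.54  0.82  0.06]
t15.75 y -22.3 x -1.2 z 110.9 N 12.0 F [-2.4 -0.   7.4] w0.269 jaw72.9 T [-0.03  0.65  0.03]
t16.25 y -17.2 x -1.2 z 111.1 N 12.0 F [-2.2  0.3  7.4] w0.272 jaw72.9 T [-0.02  0.61 -0.01]
```

```bash
python3 -m jog '-0.04 0 1 0 0 0 15;-0.04 0 1 0 0 0 15;-0.04 0 1 0 0 0 15;-0.04 0 1 0 0 0 15;-0.04 0 1 0 0 0 15'>/dev/null; python3 f.py; python3 -m jog '-0.04 0 1 0 0 0 15;-0.04 0 1 0 0 0 15;-0.04 0 1 0 0 0 15;-0.04 0 1 0 0 0 15;-0.04 0 1 0 0 0 15'>/dev/null; python3 f.py;  python3 -m jog '-0.04 0 1 0 0 0 15;-0.04 0 1 0 0 0 15;-0.04 0 1 0 0 0 15;-0.04 0 1 0 0 0 15;-0.04 0 1 0 0 0 15'>/dev/null; python3 f.py
```

```text
t16.75 y -12.3 x -1.2 z 111.3 N 11.6 F [-1.7  1.1  7. ] w0.268 jaw72.9 T [-0.06  0.64 -0.07]
t17.25 y -9.0 x -1.2 z 111.3 N 12.3 F [-2.7 -4.7  7.7] w0.270 jaw72.8 T [-1.04  0.78  0.01]
t17.75 y -3.2 x -1.3 z 111.6 N 12.0 F [-2.8 -2.4  7.4] w0.272 jaw72.8 T [-0.43  0.68  0.03]
```

```bash
python3 -m jog '0.05 0 1 0 0 0 15;-0.04 0 1 0 0 0 15;-0.04 0 1 0 0 0 15;-0.04 0 1 0 0 0 15;-0.04 0 1 0 0 0 15'>/dev/null; python3 f.py; python3 -m jog '-0.04 0 1 0 0 0 15;-0.04 0 1 0 0 0 15;-0.04 0 1 0 0 0 15;-0.04 0 1 0 0 0 15;-0.04 0 1 0 0 0 15'>/dev/null; python3 f.py;  python3 -m jog '-0.04 0 1 0 0 0 15;-0.04 0 1 0 0 0 15;-0.04 0 1 0 0 0 15;-0.04 0 1 0 0 0 15;-0.04 0 1 0 0 0 15'>/dev/null; python3 f.py
```

```text
t18.25 y 2.7 x -1.2 z 111.8 N 11.7 F [-1.9  0.2  7.1] w0.272 jaw72.9 T [-0.05  0.56  0.03]
t18.75 y 7.8 x -1.2 z 112.0 N 11.6 F [-2.   0.1  7. ] w0.271 jaw72.9 T [ 0.    0.57 -0.03]
t19.25 y 12.8 x -1.2 z 112.2 N 11.0 F [-1.7  0.2  6.4] w0.265 jaw72.9 T [-0.09  0.55 -0.04]
```

```bash
python3 -m jog '0.0 0 1 0 0 0 15;-0.04 0 1 0 0 0 15;-0.04 0 1 0 0 0 15;-0.04 0 1 0 0 0 15;-0.04 0 1 0 0 0 15'>/dev/null; python3 f.py; python3 -m jog '-0.04 0 1 0 0 0 15;-0.04 0 1 0 0 0 15;-0.04 0 1 0 0 0 15;-0.04 0 1 0 0 0 15;-0.04 0 1 0 0 0 15'>/dev/null; python3 f.py;  python3 -m jog '-0.04 0 1 0 0 0 15;-0.04 0 1 0 0 0 15;-0.04 0 1 0 0 0 15;-0.04 0 1 0 0 0 15;-0.04 0 1 0 0 0 15'>/dev/null; python3 f.py
```

```text
t19.75 y 15.9 x -1.2 z 112.1 N 12.2 F [-3.4 -3.4  7.6] w0.271 jaw72.8 T [-1.07  0.84 -0.01]
t20.25 y 22.1 x -1.2 z 112.4 N 11.3 F [-2.8 -1.   6.7] w0.271 jaw72.9 T [-0.24  0.64 -0.02]
t20.75 y 27.8 x -1.2 z 112.7 N 10.2 F [-1.4 -0.3  5.6] w0.271 jaw72.9 T [-0.01  0.5  -0.02]
```

Force drifting down slightly; add about 0.3 mm of press.

```bash
python3 -m jog '0.1 0 1 0 0 0 15;0.1 0 1 0 0 0 15;-0.03 0 1 0 0 0 15;-0.03 0 1 0 0 0 15;-0.03 0 1 0 0 0 15'>/dev/null; python3 f.py; python3 -m jog '-0.03 0 1 0 0 0 15;-0.03 0 1 0 0 0 15;-0.03 0 1 0 0 0 15;-0.03 0 1 0 0 0 15;-0.03 0 1 0 0 0 15'>/dev/null; python3 f.py;  python3 -m jog '-0.04 0 1 0 0 0 15;-0.04 0 1 0 0 0 15;-0.04 0 1 0 0 0 15;-0.04 0 1 0 0 0 15;-0.04 0 1 0 0 0 15'>/dev/null; python3 f.py
```

```text
t21.25 y 32.8 x -1.2 z 112.7 N 11.4 F [-2.  -0.2  6.8] w0.270 jaw72.9 T [-0.01  0.57 -0.08]
t21.75 y 37.8 x -1.2 z 112.8 N 10.5 F [-2.3  0.1  5.9] w0.274 jaw72.9 T [-0.14  0.62 -0.02]
t22.25 y 40.9 x -1.3 z 112.8 N 11.6 F [-2.6 -3.4  7. ] w0.271 jaw72.8 T [-0.97  0.76  0.  ]
```

```bash
python3 -m jog '-0.04 0 1 0 0 0 15;-0.04 0 1 0 0 0 15;-0.04 0 1 0 0 0 15;-0.04 0 1 0 0 0 15;-0.04 0 1 0 0 0 15'>/dev/null; python3 f.py; python3 -m jog '-0.04 0 1 0 0 0 15;-0.04 0 1 0 0 0 15;-0.04 0 1 0 0 0 15;-0.04 0 1 0 0 0 15;-0.04 0 1 0 0 0 15'>/dev/null; python3 f.py;  python3 -m jog '-0.04 0 1 0 0 0 15;-0.04 0 1 0 0 0 15;-0.04 0 1 0 0 0 15;-0.04 0 1 0 0 0 15;-0.04 0 1 0 0 0 15'>/dev/null; python3 f.py
```

```text
t22.75 y 47.4 x -1.3 z 113.2 N 10.7 F [-1.9 -1.1  6.1] w0.267 jaw72.9 T [-0.15  0.52  0.01]
t23.25 y 52.8 x -1.2 z 113.4 N 9.7 F [-1.6 -0.5  5.1] w0.270 jaw72.9 T [-0.05  0.42  0.02]
t23.75 y 57.9 x -1.2 z 113.6 N 10.6 F [-2.1 -0.6  6. ] w0.272 jaw72.9 T [-0.02  0.46 -0.01]
```

```bash
python3 -m jog '0.15 0 1 0 0 0 15;0.15 0 1 0 0 0 15;-0.03 0 1 0 0 0 15;-0.03 0 1 0 0 0 15;-0.03 0 1 0 0 0 15'>/dev/null; python3 f.py; python3 -m jog '-0.03 0 1 0 0 0 15;-0.03 0 1 0 0 0 15;-0.03 0 1 0 0 0 15;-0.03 0 1 0 0 0 15;-0.03 0 1 0 0 0 15'>/dev/null; python3 f.py;  python3 -m jog '-0.04 0 1 0 0 0 15;-0.04 0 1 0 0 0 15;-0.04 0 1 0 0 0 15;-0.04 0 1 0 0 0 15;-0.04 0 1 0 0 0 15'>/dev/null; python3 f.py
```

```text
t24.25 y 63.0 x -1.2 z 113.5 N 11.4 F [-1.8 -0.5  6.8] w0.272 jaw72.9 T [-0.02  0.51 -0.08]
t24.75 y 68.0 x -1.2 z 113.7 N 10.7 F [-2.6  0.   6.1] w0.268 jaw72.9 T [-0.02  0.54  0.  ]
t25.25 y 73.0 x -1.2 z 113.8 N 10.2 F [-1.3 -0.8  5.6] w0.269 jaw72.9 T [-0.13  0.49 -0.01]
```

```bash
python3 -m jog '-0.04 0 1.5 0 0 0 15;-0.04 0 1.5 0 0 0 15;-0.04 0 1.5 0 0 0 15;-0.04 0 1.5 0 0 0 15;-0.04 0 1.5 0 0 0 15'>/dev/null; python3 f.py; python3 -m jog '-0.05 0 1.5 0 0 0 15;-0.05 0 1.5 0 0 0 15;-0.05 0 1.5 0 0 0 15;-0.05 0 1 0 0 0 15;0 0 0.5 0 0 0 15'>/dev/null; python3 f.py; python3 -c "
from h import *
snap('scene','4'); snap('top','4')
crop('scene','4',270,150,200,150,'c6',4);crop('top','4',160,180,200,150,'c7',4)"
```

```text
t25.75 y 80.5 x -1.3 z 114.1 N 12.2 F [-1.6  1.   7.6] w0.270 jaw72.9 T [-0.07  0.42  0.03]
t26.25 y 86.6 x -1.2 z 114.3 N 10.9 F [-1.5 -0.6  6.3] w0.271 jaw72.9 T [-0.04  0.43 -0.02]
```

View pics/c6.png

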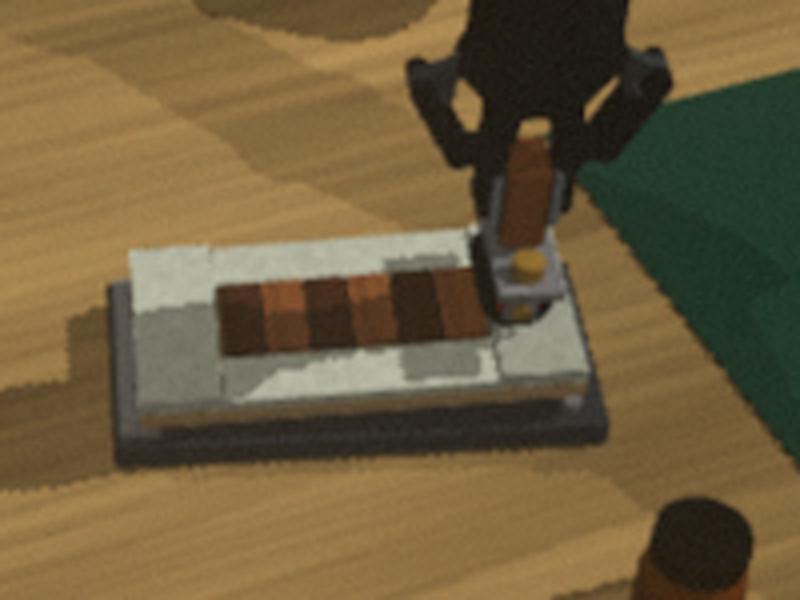

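Run:
```python
from h import *
ax=np.array([.295,.9555]);nx=np.array([-ax[1],ax[0]])
res={}
for tag in("0","4"):
    P=cloud("scene",np.load(f"pics/scene{tag}d.npy")); Z=P[...,2]; R=P[...,:2]-[.5466,.1098]; yy=R@ax; xx=R@nx
    res[tag]=[np.median(Z[(Z>.03)&(Z<.065)&(abs(yy-y)<.008)&(abs(xx+.002)<.022)])*1000 for y in(-.095,-.06,-.036,-.012,.012,.036,.06,.09)]
    print(np.round(res[tag],2))
print(np.subtract(res["0"],res["4"]).round(2))
```

```text
[47.18 51.55 52.13 53.4  54.32 55.11 55.75 54.41]
[46.9  48.53 49.21 50.31 51.15 52.01 53.1  53.16]
[0.28 3.02 2.92 3.09 3.17 3.09 2.64 1.25]
```

```bash
python3 -m jog '-5 0 0 0 0 0 15;-15 0 0 0 0 0 15;-20 0 0 0 0 0 15;-8 0 0 -0.13 0 0 15;0 0 0 -0.13 0 0 15'>/dev/null; python3 -m jog '0 0 0 0 0 0 15' >/dev/null
python3 - <<'E'
from h import *
st(); snap('top','5'); snap('scene','5')
d=np.load("pics/scene5d.npy"); P=cloud("scene",d); Z=P[...,2]
ax=np.array([.295,.9555]);nx=np.array([-ax[1],ax[0]]); R=P[...,:2]-[.5466,.1098]; yy=R@ax; xx=R@nx
print([round(float(np.median(Z[(Z>.03)&(Z<.065)&(abs(yy-y)<.008)&(abs(xx+.002)<.022)])*1000),2) for y in(-.095,-.06,-.036,-.012,.012,.036,.06,.09)])
for n,P in(("s",P),("t",cloud("top",np.load("pics/top5d.npy")))):
    Z=P[...,2]; m=(np.hypot(P[...,0]-.536,P[...,1]+.27)<.08)&(Z>.05)&(Z<.06); print(n,m.sum(),cv2.minAreaRect((P[m][:,:2]*1000).astype(np.float32)))
p,R,o=pose(); print(delta(p,R,[.5363,-.2705,.155],target_rot(74.5)))
crop('top','5',400,200,130,130,'c8',5)
E
```

```text
t26.95 p [572.1 191.6 161.1] F [ 0.1 -0.3 -5.7] T [ 0.    0.03 -0.01] w0.269 jaw74.50 tilt [-1.e+00  6.e-04 -3.e-04] q [-0.67  0.45  0.33  1.82 -0.18  0.91  1.03]
[47.15, 48.41, 49.2, 50.27, 51.34, 51.83, 53.17, 54.16]
s 377 ((536.4593505859375, -269.94586181640625), (56.107933044433594, 104.78872680664062), 74.57389068603516)
t 533 ((535.69775390625, -270.1031799316406), (56.40727233886719, 100.06024932861328), 74.76834869384766)
(array([   5.90866994,  -89.54631685, -454.56417848]), array([-0.00708713, -0.01049332, -0.0130088 ]))
```

View pics/c8.png

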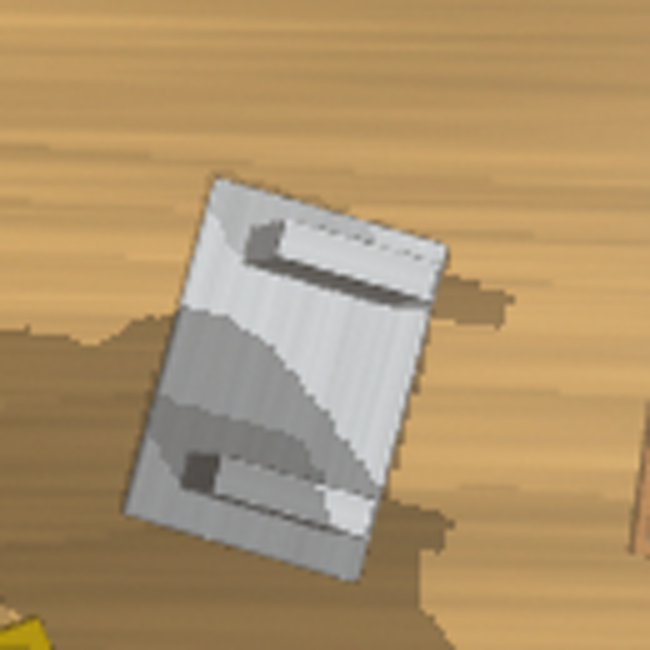

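```bash
python3 -m jog '0 -5 -24 0 0 0 15;0 -8 -42 0 0 0 15;0 -8 -42 0 0 0 15;0 -8 -42 0 0 0 15;0 -8 -42 0 0 0 15' >/dev/null;python3 -m jog '0 -8 -42 0 0 0 15;0 -8 -42 0 0 0 15;0 -8 -42 0 0 0 15;0 -8 -42 0 0 0 15;0 -8 -42 0 0 0 15' >/dev/null; python3 -m jog '0 -8 -38 0 0 0 15;0 -4 -14 0 0 0 15;0 0 0 0 0 0 15;0 0 0 0 0 0 15;0 0 0 0 0 0 15' >/dev/null; python3 -c "
from h import *
st(); p,R,o=pose(); print(delta(p,R,[.5363,-.2705,.110],target_rot(74.5)))"
```

```text
t28.55 p [ 537.  -267.3  160.9] F [ 0.4 -0.2 -4.3] T [ 0.01 -0.02 -0.06] w0.271 jaw74.60 tilt [-1.      0.0012  0.0013] q [ 0.04  0.45  0.42  1.83 -0.23  0.91  1.87]
(array([50.88364699, -0.20880284, -3.33490398]), array([ 0.01710718,  0.0121618 , -0.0113089 ]))
```

```bash
python3 -m jog '15 0 -3.3 0 0 0 15;15 0 0 0 0 0 15;6 0 0 0 0 0 15;0 0 0 0 0 0 15;0 0 0 0 0 0 15' >/dev/null; python3 -c "
from h import *
st(); p,R,o=pose(); print(delta(p,R,[.5363,-.2705,.076],target_rot(74.5)))"
```

```text
t29.05 p [ 535.7 -272.7  125.2] F [ 0.5  0.7 -3.7] T [-0.02 -0.01  0.05] w0.265 jaw74.45 tilt [-1.e+00  5.e-04 -1.e-04] q [ 0.06  0.5   0.41  1.85 -0.26  0.84  1.9 ]
(array([ 4.92023585e+01, -2.66227510e-03,  2.30440959e+00]), array([-0.00766731, -0.000744  , -0.00459771]))
```

```bash
python3 -m jog '15 0 1.5 0 0 0 15;15 0 0 0 0 0 15;10 0 0 0 0 0 15;0 0 0 0 0 0 15;0 0 0 0 0 0 15' >/dev/null; python3 -c "
from h import *
st(); p,R,o=pose(); print(delta(p,R,[.5363,-.2705,.0745],target_rot(74.5)))"
```

```text
t29.55 p [ 535.9 -271.4   85. ] F [ 0.1 -0.7 -3.8] T [ 0.01  0.01 -0.01] w0.271 jaw74.44 tilt [-1.e+00  9.e-04 -1.e-04] q [ 0.08  0.56  0.38  1.88 -0.29  0.76  1.92]
(array([10.50431485, -0.17297268,  0.96466277]), array([-0.00986905, -0.00078521, -0.00867172]))
```

```bash
python3 -m jog '5 0 0.5 0 0 0 15;3 0 0 0 0 0 15;1.5 0 0 0 0 0 15;0 0 0 0 0 0 15;0 0 0 0 0 0 15' >/dev/null; python3 -c "
from h import *
st()"; python3 -m jog '1 0 0 0 0 0 15;0.5 0 0 0 0 0 15;0 0 0 0 0 0 15;0 0 0 0 0 0 15' >/dev/null; python3 -c "
from h import *
st()"
```

```text
t30.05 p [ 536.4 -270.9   76.1] F [ 0.9 -0.6 -4.5] T [-0.04 -0.01  0.02] w0.270 jaw74.45 tilt [-1.e+00 -2.e-04 -0.e+00] q [ 0.09  0.57  0.37  1.88 -0.29  0.75  1.92]
t30.45 p [ 536.3 -270.8   74.5] F [ 0.4 -0.2 -4.5] T [ 0.01 -0.01 -0.01] w0.274 jaw74.45 tilt [-1. -0.  0.] q [ 0.09  0.57  0.37  1.88 -0.29  0.74  1.92]
```

```bash
python3 -m jog '0.5 0 0 0 0 0 15;0 0 0 0 0 0 15;0 0 0 0 0 0 15' >/dev/null; python3 -c "
from h import *
st()"; python3 -m jog '0.4 0 0 0 0 0 15;0 0 0 0 0 0 15;0 0 0 0 0 0 15' >/dev/null; python3 -c "
from h import *
st()"
```

```text
t30.75 p [ 536.4 -270.9   74.2] F [-1.   0.6 -0.5] T [0.06 0.2  0.06] w0.267 jaw74.45 tilt [-1.e+00 -2.e-04  1.e-04] q [ 0.09  0.57  0.37  1.88 -0.29  0.74  1.92]
t31.05 p [ 536.3 -270.9   74.1] F [-3.6  2.6  5.3] T [ 0.35  0.61 -0.02] w0.269 jaw74.45 tilt [-1.e+00 -3.e-04  3.e-04] q [ 0.09  0.57  0.37  1.88 -0.3   0.74  1.92]
```

```bash
python3 -m jog '0 0 0 0 0 0 35;0 0 0 0 0 0 45;0 0 0 0 0 0 60;0 0 0 0 0 0 85;0 0 0 0 0 0 85' ; python3 -m jog '0 0 0 0 0 0 85;0 0 0 0 0 0 85;0 0 0 0 0 0 85'; python3 -c "
from h import *
st()"
```

```text
t: 31.55
eef_pos: [0.5363, -0.2709, 0.0735]
tool_rot: [0.563, -0.428, 0.563, 0.428]
contact_force: [-0.1, 0.7, -0.7]
gripper_width: 0.991
t: 31.85
eef_pos: [0.5363, -0.2708, 0.0736]
tool_rot: [0.563, -0.428, 0.563, 0.428]
contact_force: [0.3, -1.5, -0.2]
gripper_width: 0.998
t31.85 p [ 536.3 -270.8   73.6] F [ 0.3 -1.5 -0.2] T [-0.05  0.01 -0.08] w0.998 jaw74.45 tilt [-1. -0.  0.] q [ 0.09  0.57  0.37  1.88 -0.3   0.74  1.92]
```

```bash
python3 -m jog '-10 0 0 0 0 0 85;-30 0 0 0 0 0 85;-40 0 0 0 0 0 85;-40 0 0 0 0 0 85;-30 0 0 0 0 0 85' >/dev/null; python3 -m jog '0 0 30 0 0 0 85;0 0 45 0 0 0 85;0 0 45 0 0 0 85;0 0 30 0 0 0 85;0 0 0 0 0 0 85' >/dev/null
python3 - <<'E'
from h import *
st(); snap('top','6'); snap('scene','6')
for n in("scene","top"):
    P=cloud(n,np.load(f"pics/{n}6d.npy")); Z=P[...,2]; r=np.hypot(P[...,0]-.536,P[...,1]+.27)
    for lo,hi,rr in((.1,.13,.04),(.0605,.072,.06),(.052,.0605,.07)):
        m=(r<rr)&(Z>lo)&(Z<hi); print(n,m.sum(),cv2.minAreaRect((P[m][:,:2]*1000).astype(np.float32)),np.percentile(Z[m],[50,95]).round(4))
crop('top','6',400,200,130,130,'c9',5); crop('scene','6',120,200,160,130,'c10',5)
E
```

```text
t32.85 p [ 578.1 -120.1  224. ] F [0.4 0.8 0.4] T [-0.02 -0.01 -0.02] w1.000 jaw74.93 tilt [-1.0e+00 -2.0e-04  2.8e-03] q [-0.22  0.36  0.41  1.79 -0.17  1.02  1.56]
scene 220 ((538.4500122070312, -271.6758117675781), (24.315149307250977, 32.62984085083008), 72.01602172851562) [0.1147 0.118 ]
scene 361 ((537.2334594726562, -271.62823486328125), (36.70512008666992, 99.15122985839844), 73.97605895996094) [0.0637 0.0708]
scene 175 ((537.9111328125, -270.31585693359375), (55.628326416015625, 102.00546264648438), 74.68753814697266) [0.0556 0.06  ]Traceback (most recent call last):
  File "<stdin>", line 6, in <module>
    return _quantile_unchecked(
        a, q, axis, out, overwrite_input, method, keepdims, weights)
    return _ureduce(a,
                    func=_quantile_ureduce_func,
    ...<5 lines>...
                    overwrite_input=overwrite_input,
                    method=method)
    r = func(a, **kwargs)
    result = _quantile(arr,
                       quantiles=q,
    ...<2 lines>...
                       out=out,
                       weights=wgt)
    slices_having_nans = np.isnan(arr[-1, ...])
                                  ~~~^^^^^^^^^
IndexError: index -1 is out of bounds for axis 0 with size 0
```

View pics/scene6.png

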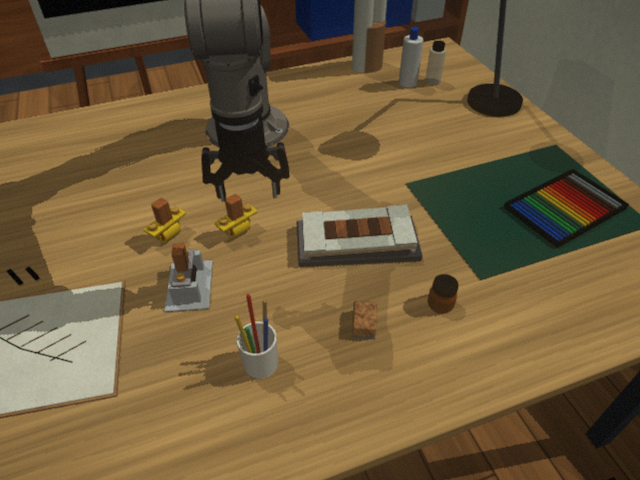

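```bash
python3 -c "
from station import bot
print(bot.hand_in())"
```

```text
the job is handed in; nothing more can be done
None
```

I took the roller off its grey rest and rolled it along the row in one pass, from y ≈ -95 mm to +87 mm. It is now back upright on the rest and released. I handed the job in about 33 s into the 69 s limit.

**Force and alignment:** My readings after each short move showed about 10–13.5 N, with the wheel square to the row within about 0.1° and roughly 1 mm off centre. These are spot readings, so I can't rule out a brief peak between them, but nothing came near 22 N.

**Slats:** The depth image after lifting showed all six slats level with the sloping lands, each about 2.6–3.1 mm lower than at the start. Slat 5 read lowest at about 2.6 mm, against the 2.2 mm needed. The land at the +y end, where no slat lies, appeared to drop 1.25 mm when the roller hid part of it. That gap shrank to about 0.25 mm once the roller had lifted.

**Roller on its rest:** The scene camera showed the handle top at 118 mm, against 118.5 mm expected. The handle was within about 2 mm of the rest's middle and the axle within about 1° (crossbar) to 3° (handle top) of the rest's x.

**Bystanders:** In the final scene picture the pencil cup, ink jar, sanding block and yellow look-alikes stood where they started.

**Failed check:** The top camera's final view of the rest gave no points, probably because the arm blocked it, so that check ended in an error. The final check on the rest therefore relies on the scene camera alone.

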